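# Press in three finished hand valves in check-sheet order

### The job

Close the three finished hand valves on the mat for packing, in the order of the check sheet: with a light fingertip push straight down, press in the wide round head first, then the square head, then the slim round head, each all the way to its stop, where it stays. Do not pick anything up: the valves stay standing where they are, and everything else on the bench is left alone.

Things in the scene. Friction and masses are not known exactly. Their poses are not given: they have to be found in the camera images.
- valve_wide: hand valve with the wide round head (disc, diameter 50, 14 mm thick), black plastic; origin centre of underside, z up. Aluminium block 76 (x) x 60 (y) mm on rubber feet, block top 40 above the origin, 10 mm brass stub on each x end, collar (diameter 26) up to 46. Head on the origin's vertical axis. Loose, 0.6 to 1.1 kg, on the 3 mm black mat; at any of three places, yaw within 0.5 rad
- wide_top (a point): centre of the flat top of the wide round head (disc, diameter 50, 14 mm thick); moves with the head; about 79 mm above the bench with the head out, 69 mm fully in
- wide_head (a joint): m, travel of the stem under the wide head straight down: 0 fully out, 0.010 fully in, at a hard stop. Starts out (0 to 0.002). Needs a steady push of about 3 N through the whole travel, with no spring: it stays where it is left. A rubber buffer lets the head sink further on its stem (0.5 mm at 3 N, 2 mm at 7 N, 5 mm at 15 N) and springs back when let go
- valve_square: hand valve with the square head (34 x 34, 14 mm thick), black plastic; origin centre of underside, z up. Aluminium block 76 (x) x 60 (y) mm on rubber feet, block top 40 above the origin, 10 mm brass stub on each x end, collar (diameter 26) up to 46. Head on the origin's vertical axis. Loose, 0.6 to 1.1 kg, on the 3 mm black mat; at any of three places, yaw within 0.5 rad
- square_top (a point): centre of the flat top of the square head (34 x 34, 14 mm thick); moves with the head; about 79 mm above the bench with the head out, 69 mm fully in
- square_head (a joint): m, travel of the stem under the square head straight down: 0 fully out, 0.010 fully in, at a hard stop. Starts out (0 to 0.002). Needs a steady push of about 3 N through the whole travel, with no spring: it stays where it is left. A rubber buffer lets the head sink further on its stem (0.5 mm at 3 N, 2 mm at 7 N, 5 mm at 15 N) and springs back when let go
- valve_slim: hand valve with the slim round head (diameter 20, 14 mm thick), black plastic; origin centre of underside, z up. Aluminium block 76 (x) x 60 (y) mm on rubber feet, block top 40 above the origin, 10 mm brass stub on each x end, collar (diameter 26) up to 46. Head on the origin's vertical axis. Loose, 0.6 to 1.1 kg, on the 3 mm black mat; at any of three places, yaw within 0.5 rad
- slim_top (a point): centre of the flat top of the slim round head (diameter 20, 14 mm thick); moves with the head; about 79 mm above the bench with the head out, 69 mm fully in
- slim_head (a joint): m, travel of the stem under the slim head straight down: 0 fully out, 0.010 fully in, at a hard stop. Starts out (0 to 0.002). Needs a steady push of about 3 N through the whole travel, with no spring: it stays where it is left. A rubber buffer lets the head sink further on its stem (0.5 mm at 3 N, 2 mm at 7 N, 5 mm at 15 N) and springs back when let go
- screwdriver: screwdriver with a yellow handle, 190 mm long, lying along its x between the valves (bystander; origin under it)
- grease_jar: small jar with a white cap, diameter 44, 55 mm high, between the valves (bystander; origin under it)
- bearing: steel bearing ring, diameter 42, 12 mm high, between the valves (bystander; origin under it)
- spanner: steel spanner, 170 mm long, lying along its x across the far edge of the mat (bystander; origin under it)
- pin_tray: blue tray of steel pins, 130 x 100 x 35 mm, left side (bystander; origin under it)
- bushing: flanged brass bushing, diameter 48, 40 mm high, right side (bystander; origin under it)
- steel_cup: steel cup, diameter 72, 85 mm high, right side (bystander; origin under it)
Not all that is in view belongs to the job. Leave any purple look-alike of the valve_square alone.

How it is judged:
By the outcome, as a careful person would: the job done as asked, in the order asked, and still so for the second after the job is handed in, with the robot touching nothing.
It also fails if it takes over 48 s, if anything falls off the work surface, if the arm or the gripper's body presses on something with over 40 N, if the wrist force passes 120 N, or if a joint passes its speed limit or range.

### The arm

A 6-joint arm with a two-finger parallel gripper is mounted at the origin on the work surface. World frame = base frame: x ahead of the robot, y to its left, z up, the work surface at z = 0. Lengths are in m, angles in rad, forces in N, time in s.
With the tool pointing down it reaches from about 0.275 to 0.875 m from the base axis. Payload 12.5 kg.
Tool frame: the origin (TCP) lies on the centre line of the jaws, within the pads' length; the fingertips stand r.finger_overhang ahead of it and the grasp point (between the pads) lies 3 mm ahead of it (r.finger_overhang is the distance from the TCP to the fingertips, in m); z points along the fingers, y is the line along which they close (so a half turn about z gives the same grasp; the last joint's range is limited). The gripper opens to 85 mm and grips with 20 to 120 N. Pads are 22 mm wide; open, the fingers measure 114 mm over their backs; the gripper's body (76 mm by 85 mm) begins 54 mm behind the grasp point. The pads swing forward as they close: fully open they stand 13 mm farther back than shut.
Start: joints at [1.04, 0.351, 1.652, -0, 1.139, -0.085], TCP at [0.237, 0.496, 0.253] pointing down, gripper open.
Joint ranges: [-2.75, 2.75], [-0.79, 2.1], [0.01, 2.65], [-1.57, 4.71], [0.07, 3.14], [-2.87, 2.87]. Speed limits (rad/s): [2.22, 2.22, 2.79, 3.14, 3.14, 3.14].

### API

Orientations are given as a unit quaternion [x, y, z, w].
In Python, from cell import r, optics gives the robot as it stands. The module is installed in compiled form; this text tells all that it offers. Calls block until the motion is done:
- r.move_to(position, orientation): joint-space move of the TCP to a pose.
- r.move_linear(position, rot=None, vel=0.15): straight line of the TCP; rot=None keeps the orientation; vel is the mean speed in m/s.
- r.set_joints(angles): joint-space move.
- r.set_gripper(opening, squeeze=None): opening from 0.0 (shut) to 1.0 (fully open); squeeze is the grip in N (None keeps the last); returns when the fingers have stopped.
- r.sleep(seconds).
- r.inverse_kinematics(position, orientation): joint angles nearest the present ones, or None.
- optics.get_image(name): name is "scene" or "top" or "wrist"; returns a dict with "pixels" (480x640x3 uint8, red, green, blue), "depth" (480x640 float32, m along the optical axis (not along the pixel's ray), 0 where there is no reading), "fx", "fy", "cx", "cy" (pixels), "D" ([k1, k2, p1, p2, k3] as OpenCV has them; the pictures are not rectified), "camera_from_world" (4x4, takes a point from world to camera coordinates); the wrist camera has in their place "mount" (4x4, takes a point from camera to tool coordinates, whose origin is the TCP and whose axes are the flange's). Camera axes: x right, y down, z forward; pixel columns grow to the right and rows downward; lengths in m; the calibration is good to about 2 mm. A picture is of the moment at which its call begins: read the wrist's pose just before it.
A pose or a line that the arm cannot do raises r.PlanningError and nothing moves.
- r.hand_in(): hands the job in; it is judged then, once.
Readings, each from a call of its own:
- r.current_t(): time.
- r.current_q(): joint angles.
- r.current_qvel(): joint speeds.
- r.current_effort(): joint torques, N m.
- r.current_tool_pos(): TCP position.
- r.current_ee_rot(): TCP orientation.
- r.current_contact_force(): force on the tool from outside, world axes, zero at the start.
- r.current_torque(): the same for the moment, N m.
- r.current_opening(): opening from 0.0 (shut) to 1.0 (fully open).
- r.current_finger_force(): force on a finger pad.
Only numpy, scipy, OpenCV 4.12 (cv2) and the standard library are available. Lean on these libraries where they do the work, as an engineer would, in place of code of your own. Each camera call takes 0.05 s, during which the arm holds its last target. There are 200 camera calls.

## Working session

There is one attempt and no reset: what is moved stays moved. The work goes in short steps, each a Python script; the robot and the scene stay as the last script left them, time stands still between calls to the robot, and variables do not carry over. Pictures are saved under pics/ and viewed, at most 10 in all, crops included, and the job is handed in when it is done.

```bash
mkdir -p pics; python3 - <<'E'
from cell import r, optics
import cv2, numpy as np, pickle
print(r.current_t(), r.finger_overhang, r.current_ee_rot(), r.current_opening())
for n in ("top","scene"):
    d=optics.get_image(n); cv2.imwrite(f"pics/{n}0.png",d["pixels"][:,:,::-1]); pickle.dump(d,open(n+".pkl","wb"))
    print(n,d["fx"],d["cx"],d["D"],d["camera_from_world"].round(3).tolist(),(d["depth"]>0).mean())
E
```

```text
0.0 0.022 [ 2.21057855e-01  9.75260511e-01 -5.67927361e-04 -1.92624299e-04] 1.002406468015745
top 563.3809393094014 317.3413229679824 [0.05964061 0.         0.         0.         0.        ] [[0.002, -1.0, -0.006, -0.001], [-0.971, -0.0, -0.238, 0.523], [0.238, 0.006, -0.971, 1.379], [0.0, 0.0, 0.0, 1.0]] 0.9961067708333333
scene 437.733911556211 315.8993772437263 [-0.0249461  0.         0.         0.         0.       ] [[0.296, 0.955, 0.0, -0.129], [0.579, -0.179, -0.796, -0.232], [-0.76, 0.236, -0.606, 1.416], [0.0, 0.0, 0.0, 1.0]] 0.9958821614583333
```

View pics/top0.png

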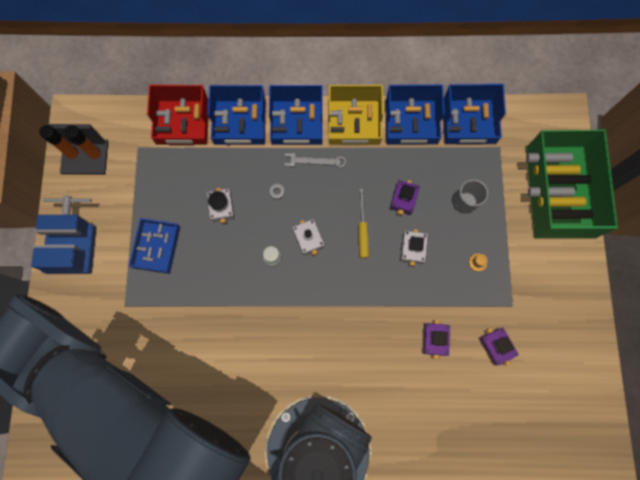

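View pics/scene0.png

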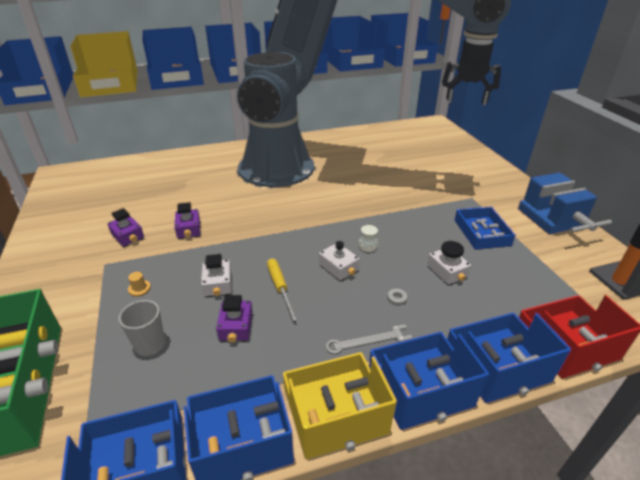

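The top view shows, by head, the wide round one at (218,201), the slim one at (308,235) and the square one on an aluminium block at (415,244). The scene view has the same three at (452,250), (340,246) and (215,262).

Things that could be mistaken for the square valve are the purple look-alikes at top (405,195), (436,339) and (499,346). I choose the aluminium-bodied one at (415,244). Next I'll locate the heads from both views and make a close crop.

```bash
cat > h.py <<'E'
import cv2, numpy as np
def K(d): return np.array([[d["fx"],0,d["cx"]],[0,d["fy"],d["cy"]],[0,0,1.]])
def ray(d,T,uv):  # T: world_from_camera
    p=cv2.undistortPoints(np.array([[uv]],float),K(d),np.array(d["D"]))[0,0]
    return T[:3,3],T[:3,:3]@np.array([p[0],p[1],1])
def plane(o,v,z): return o+v*(z-o[2])/v[2]
def meet(rays):   # least-squares point, and rms distance
    A=0;b=0
    for o,v in rays:
        v=v/np.linalg.norm(v);P=np.eye(3)-np.outer(v,v);A=A+P;b=b+P@o
    x=np.linalg.solve(A,b)
    return x,[float(np.linalg.norm(np.cross(x-o,v/np.linalg.norm(v)))) for o,v in rays]
def blob(img,uv,R,thr=45):
    m=(img.max(2)<thr).astype(np.uint8)
    n,l,s,c=cv2.connectedComponentsWithStats(m)
    ok=[i for i in range(1,n) if np.hypot(*(c[i]-uv))<R and s[i,4]>15]
    if not ok: return None
    i=max(ok,key=lambda i:s[i,4]); return c[i],s[i],(l==i)
E
python3 - <<'E'
import pickle,cv2,numpy as np
from h import *
top,sc=[pickle.load(open(n+".pkl","rb")) for n in("top","scene")]
P=dict(wide=((218,201),(452,250)),square=((415,244),(215,262)),slim=((308,235),(340,246)))
tiles=[]
for k,uvs in P.items():
    rs=[]
    for d,uv in zip((top,sc),uvs):
        b=blob(d["pixels"],np.array(uv),9); T=np.linalg.inv(d["camera_from_world"])
        print(k,None if b is None else (b[0].round(1),b[1].tolist()))
        if b is not None:
            rs.append(ray(d,T,b[0])); print("  on z=.075:",plane(*rs[-1],.075).round(4))
        u,v=uv; tiles.append(cv2.resize(d["pixels"][v-20:v+20,u-26:u+26],(260,200),interpolation=0))
    if len(rs)==2: print("  meet",meet(rs))
cv2.imwrite("pics/crop1.png",np.vstack([np.hstack(tiles[0::2]),np.hstack(tiles[1::2])])[:,:,::-1])
E
```

```text
wide (array([217.2, 200.2]), [209, 192, 17, 17, 218])
  on z=.075: [0.6148 0.2582 0.075 ]
wide (array([452.2, 249.6]), [443, 243, 20, 15, 234])
  on z=.075: [0.6207 0.2558 0.075 ]
  meet (array([0.61623358, 0.25917028, 0.07076672]), [0.0002139314909535509, 0.0002139314909536019])
square (array([416. , 243.5]), [410, 238, 13, 12, 121])
  on z=.075: [ 0.5008 -0.2489  0.075 ]
square (array([213.1, 261.5]), [207, 256, 13, 12, 143])
  on z=.075: [ 0.5066 -0.2503  0.075 ]
  meet (array([ 0.50170489, -0.24992373,  0.07094291]), [0.00033225421124876054, 0.0003322542112489256])
slim (array([307.6, 233.1]), [306, 231, 4, 5, 17])
  on z=.075: [0.5276 0.0249 0.075 ]
slim (array([339.2, 245.3]), [337, 243, 5, 6, 26])
  on z=.075: [0.533  0.0236 0.075 ]
  meet (array([0.52855372, 0.02511642, 0.07126254]), [0.00015817132237508878, 0.00015817132237508615])
```

View pics/crop1.png

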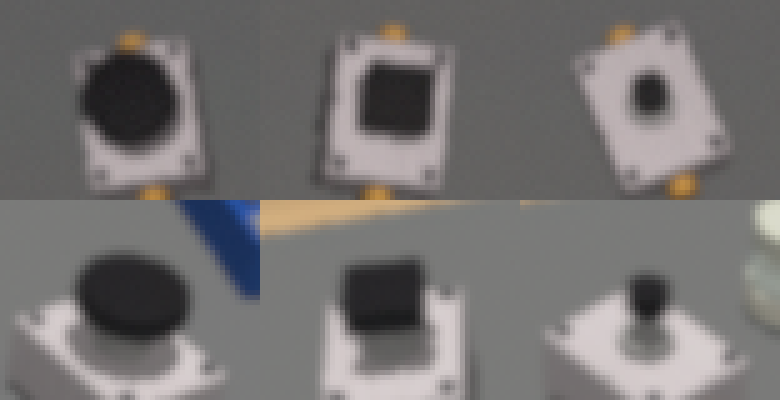

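The crop confirms the choice: a wide disc, a square head and a slim round head, each on an aluminium block, with head centres about 71 mm high. Now I'll shut the gripper, hover over the wide head and measure it with the wrist camera from two heights.

```bash
cat >> h.py <<'E'
from cell import r, optics
from scipy.spatial.transform import Rotation as Ro
def shot(guess,R=60,thr=45):
    p=np.array(r.current_tool_pos()); Rm=Ro.from_quat(r.current_ee_rot()).as_matrix()
    d=optics.get_image("wrist"); W=np.eye(4); W[:3,:3]=Rm; W[:3,3]=p
    T=W@np.array(d["mount"]); C=np.linalg.inv(T)
    c=C[:3,:3]@guess+C[:3,3]
    uv=cv2.projectPoints(c[None],np.zeros(3),np.zeros(3),K(d),np.array(d["D"]))[0][0,0]
    return d,T,uv,blob(d["pixels"],uv,R,thr)
E
python3 - <<'E'
from h import *
q=[.2210,.97527,0,0]
r.set_gripper(0.0)
g=np.array([.6165,.2585,.078]); rs=[]
for i,z in enumerate((.26,.20)):
    (r.move_to if i==0 else r.move_linear)([g[0]-.03*i,g[1],z],*([q] if i==0 else []))
    d,T,uv,b=shot(g); print(r.current_t(),T[:3,3].round(3),uv.round(),b and (b[0].round(1),b[1].tolist()))
    cv2.imwrite(f"pics/w{i}.png",d["pixels"][:,:,::-1])
    if b: rs.append(ray(d,T,b[0])); print(plane(*rs[-1],.078).round(4))
if len(rs)==2: print(meet(rs))
print(r.current_q(),r.current_contact_force())
E
python3 -c "
import cv2,numpy as np
cv2.imwrite('pics/w01.png',np.hstack([cv2.resize(cv2.imread(f'pics/w{i}.png'),(400,300)) for i in (0,1)]))"
```

```text
2.5583 [0.545 0.294 0.38 ] [314. 213.] (array([317.1, 209.4]), [285, 178, 62, 62, 2769])
[0.6148 0.2621 0.078 ]
3.2083 [0.516 0.293 0.321] [334. 276.] (array([334.7, 270.3]), [299, 233, 74, 114, 4049])
[0.6132 0.2607 0.078 ]
(array([0.61641414, 0.26047053, 0.07035823]), [0.0007939150476892766, 0.0007939150476893683])
[ 3.42687338e-01  5.67856707e-01  1.44847639e+00 -4.16167352e-05
  1.12320594e+00 -7.82652147e-01] [-0.0875665  -0.17896704 -0.41681278]
```

View pics/w01.png

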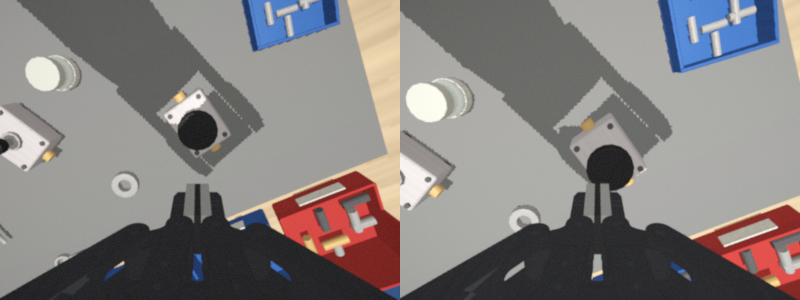

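The left picture shows the wide head clear of the fingers at full-image pixel (317,209). In the right one it merges with the finger silhouette, so I drop that reading. Averaging the wrist result with the two-view result puts the wide head at about (0.6155, 0.2605), so I press there with force feedback.

```bash
cat >> h.py <<'E'
def press(x,y,fstop=8.,zmin=.062):
    h=r.finger_overhang
    r.move_linear([x,y,.09+h],vel=.12); r.sleep(.15)
    f0=r.current_contact_force()[2]; z=.084; log=[]
    while z>zmin:
        r.move_linear([x,y,z+h],vel=.02)
        f=r.current_contact_force()[2]-f0
        log.append((round(1e3*(r.current_tool_pos()[2]-h),1),round(float(f),1)))
        if f>fstop: break
        z-=.001
    r.sleep(.1); log.append(("held",round(float(r.current_contact_force()[2]-f0),1)))
    print(log,r.current_tool_pos())
    r.move_linear([x,y,.11+h],vel=.12); print("t",r.current_t())
E
python3 - <<'E'
from h import *
press(.6155,.2605)
E
```

```text
[(np.float64(83.9), -0.7), (np.float64(83.0), -0.1), (np.float64(81.9), -0.2), (np.float64(80.9), -1.1), (np.float64(79.9), -0.6), (np.float64(78.9), -2.0), (np.float64(77.9), -1.3), (np.float64(77.2), 1.0), (np.float64(76.0), 1.9), (np.float64(75.0), 2.2), (np.float64(74.0), 1.7), (np.float64(72.9), 0.8), (np.float64(71.9), 2.1), (np.float64(70.9), 1.7), (np.float64(69.9), 2.3), (np.float64(69.0), 2.2), (np.float64(68.1), 3.4), (np.float64(67.3), 6.4), (np.float64(66.5), 6.8), (np.float64(65.7), 8.8), ('held', 10.2)] [0.61556642 0.26053754 0.08772255]
t 10.1083
```

The force log shows a steady ~3 N plateau, then a rise at the stop, with 10 N held. Next is the square head: one clear wrist view from TCP height 0.26, then press.

```bash
python3 - <<'E'
from h import *
q=[.2210,.97527,0,0]
# side check of the wide head on the way
g=np.array([.5020,-.2495,.078])
r.move_linear([.6155,.2605,.2],vel=.25)
r.move_to([g[0],g[1],.26],q)
d,T,uv,b=shot(g); print(r.current_t(),uv.round(),b and (b[0].round(1),b[1].tolist()))
if b: print(plane(*ray(d,T,b[0]),.076).round(4))
cv2.imwrite("pics/w2.png",cv2.resize(d["pixels"],(400,300))[:,:,::-1]); print(r.current_q())
E
```

```text
12.4833 [314. 212.] (array([313.9, 207.4]), [289, 182, 51, 52, 1748])
[ 0.4993 -0.248   0.076 ]
[-5.42913505e-01  3.63526892e-01  1.61622838e+00  1.15738081e-04
  1.16209036e+00 -1.66914375e+00]
```

View pics/w2.png

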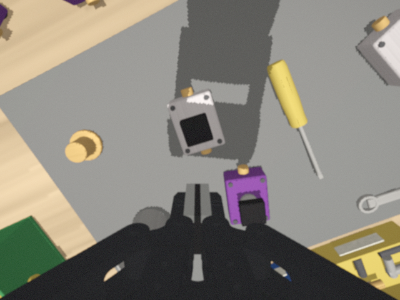

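The view shows the aluminium block with the square head at full-image pixel (314,207), and the purple look-alike is well clear at about (500,420). I press the square head, then hover over the slim one.

```bash
python3 - <<'E'
from h import *
q=[.2210,.97527,0,0]
press(.5007,-.2488)
g=np.array([.5286,.0250,.078])
r.move_linear([.5007,-.2488,.2],vel=.25)
r.move_to([g[0],g[1],.26],q)
d,T,uv,b=shot(g,30); print(r.current_t(),uv.round(),b and (b[0].round(1),b[1].tolist()))
if b: print(plane(*ray(d,T,b[0]),.076).round(4))
cv2.imwrite("pics/w3.png",cv2.resize(d["pixels"],(400,300))[:,:,::-1])
E
```

```text
[(np.float64(83.8), 0.4), (np.float64(83.0), 0.5), (np.float64(82.0), -0.1), (np.float64(80.9), -0.1), (np.float64(79.9), -0.3), (np.float64(78.9), -0.4), (np.float64(78.1), 1.0), (np.float64(77.1), 1.5), (np.float64(76.0), 2.0), (np.float64(75.0), 2.1), (np.float64(74.0), 1.7), (np.float64(73.0), 2.4), (np.float64(71.9), 2.6), (np.float64(70.9), 2.0), (np.float64(69.9), 2.8), (np.float64(68.9), 2.3), (np.float64(68.1), 4.5), (np.float64(67.2), 6.3), (np.float64(66.3), 9.2), ('held', 8.0)] [ 0.50071316 -0.24881701  0.08835692]
t 19.5833
21.15 [316. 212.] (array([317.5, 207.3]), [307, 195, 22, 25, 439])
[0.5262 0.0275 0.076 ]
```

View pics/w3.png

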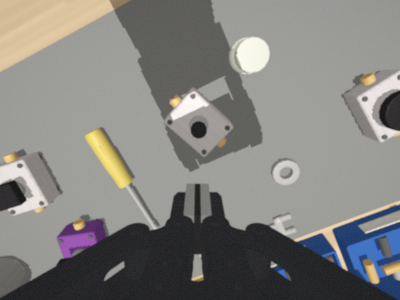

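The slim head is clear at (317,207). Its averaged position is (0.5275, 0.0262), so I press it, retreat, and check all three heads with the fixed cameras.

```bash
python3 - <<'E'
from h import *
press(.5275,.0262)
r.move_linear([.5275,.0262,.2],vel=.25)
r.move_to([.33,.42,.30],[.2210,.97527,0,0])
ds=[optics.get_image(n) for n in("top","scene")]
P=dict(wide=((218,201),(452,253)),square=((415,244),(214,266)),slim=((308,235),(340,249)))
tiles=[]
for k,uvs in P.items():
    rs=[]
    for d,uv in zip(ds,uvs):
        b=blob(d["pixels"],np.array(uv),9); T=np.linalg.inv(d["camera_from_world"])
        if b is not None: rs.append(ray(d,T,b[0]))
        u,v=uv; tiles.append(cv2.resize(d["pixels"][v-20:v+20,u-26:u+26],(260,200),interpolation=0))
    print(k,len(rs),meet(rs) if len(rs)==2 else "")
cv2.imwrite("pics/crop2.png",np.vstack([np.hstack(tiles[0::2]),np.hstack(tiles[1::2])])[:,:,::-1])
print(r.current_t())
E
```

```text
[(np.float64(83.9), 0.8), (np.float64(83.0), 0.0), (np.float64(81.9), -0.1), (np.float64(80.9), 0.5), (np.float64(79.9), 0.7), (np.float64(78.9), 1.0), (np.float64(77.9), 0.5), (np.float64(77.1), 3.1), (np.float64(76.0), 3.2), (np.float64(75.0), 2.7), (np.float64(74.0), 2.8), (np.float64(73.0), 2.0), (np.float64(72.0), 1.6), (np.float64(70.9), 2.5), (np.float64(69.9), 2.1), (np.float64(69.0), 2.9), (np.float64(68.1), 4.8), (np.float64(67.2), 6.9), (np.float64(66.3), 8.3), ('held', 9.3)] [0.52751955 0.0261985  0.08831971]
t 28.25
wide 2 (array([0.61592101, 0.25906498, 0.06219498]), [0.00015398937494677192, 0.000153989374946648])
square 2 (array([ 0.50202348, -0.24967352,  0.06214495]), [0.0005048505451835534, 0.0005048505451836318])
slim 1 
30.4333
```

View pics/crop2.png

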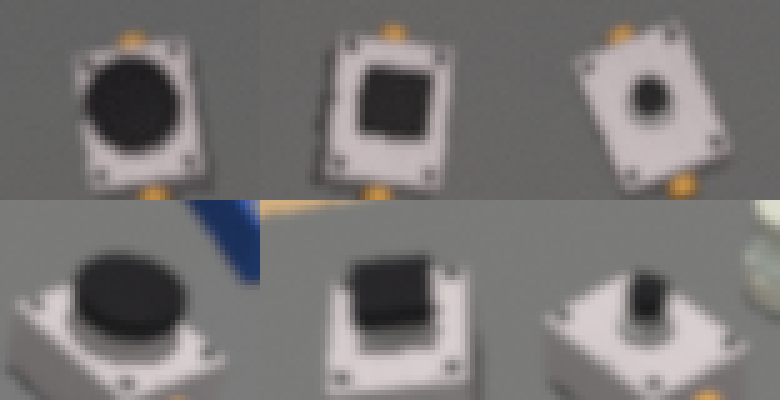

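All three heads have sunk about 9 mm and the blocks haven't moved. Wide and square measure 71 → 62 mm at the head centre. The slim head shows lower in the crop, and its force log has the same stop at about 68 mm.

```bash
python3 -c "
from cell import r
print(r.hand_in())"
```

```text
the job is handed in; nothing more can be done
None
```

I pressed the wide, square and slim heads to their stops in that order, with at most about 10 N measured, and handed the job in at about 30 s; the valves stayed in place, and the slim head's full travel was checked by force log and crop, not by a two-view height.

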